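# Put the glue stick away in the strut-lidded stationery chest

## Task

Open the blue stationery chest by lifting its lid by the steel bar past the balance point, until its gas struts hold it fully open, and let go of it. Then put the glue stick away: stand it upright, fully home in the round socket somewhere in the black pad inside the chest (you must feel for the socket with the stick), and let go. Leave the lid up and the other things on the desk where they are.

Things in the scene. Friction and masses are not known exactly. Their poses are not given: they have to be found in the camera images.
- chest: blue open chest fixed to the desk, outside 160 (x) x 240 (y) x 115 mm high, walls 8 mm. Origin: centre of its underside on the desk; its x axis points from the front (bar side, towards the robot) to the hinge at the back, y along the hinge, z up. Inside, a light wooden deck fills it up to 39 mm above the desk, with one square recess 52 x 52 mm.
- lid (a joint): angle of the chest's grey lid (160 x 240 x 12 mm, about 0.55 kg, varies), rad: 0 shut (start), grows as it opens, 1.45 fully open at its stop. Two gas struts help: below the balance point (somewhere between 0.5 and 1.1, it depends on the lid's weight) the lid falls shut when let go; beyond it the struts raise it to the stop by themselves in a second or two and hold it there. At the bar it takes about 1 to 3 N of lift when shut, less as it rises.
- lid_bar (a point): middle of the lid's steel lifting bar: round, 10 mm thick, 100 mm long, parallel to the chest's y, 45 mm in front of the lid's front edge (free gap of 40 mm behind the bar), joined to it by a rod at each end. It moves with the lid, on a circle of 205 mm about the hinge line. Shut, it is 121 mm above the desk. A light grip from above lets it turn between the pads as the lid swings.
- lid_hinge (a point): middle of the lid's hinge line (parallel to the chest's y), at the top of the back wall, 115 mm above the desk
- recess (a point): centre of the 52 x 52 mm recess in the deck, on the surface of the black pad, 36 mm above the desk (the deck's lip round it stands 3 mm higher). The black pad has one vertical round socket, 27 mm wide, 25 mm deep, flat bottom, black in black; its centre lies up to 7 mm from this point in the chest's x and up to 7 mm in its y, different each time, and is not given. Fully home, the stick's foot stands 25 mm below the pad's surface.
- glue_mid (a point): centre (half-way up) of the glue stick: a round white stick with red cap and foot band, 22 mm across (all along), 95 mm tall, about 35 g, standing upright on the desk at the left or the right of the chest; z axis up along the stick. Standing home in the socket, it reaches 106 mm above the desk, below the chest's rim
- ink: a squat amber glass ink bottle with black cap, 42 mm across, 70 mm tall; bystander. It and the glue stick may swap sides; origin at the centre of its underside
- geobox: a closed yellow plastic geometry box, 90 x 200 x 22 mm; bystander; origin at the centre of its underside
- katori: a steel bowl, 96 mm across, 36 mm tall, with two erasers; bystander; origin at the centre of its underside
- penstand: a brown wooden pen stand 80 x 100 x 100 mm with pencils up to 180 mm high; bystander; origin at the centre of its underside
- jar: an empty clear glass jar with steel lid, 76 mm across, 120 mm tall; bystander; origin at the centre of its underside
There are look-alikes about, which are no part of the job. What is shaped like the part that bears glue_mid but green or orange is not meant.

How it is judged:
By the outcome, as a careful person would: the job done as asked, in the order asked, and still so for the second after the job is handed in, with the robot touching nothing.
It also fails if it takes over 72 s, if anything falls off the work surface, if the arm or the gripper's body presses on something with over 40 N, if the wrist force passes 120 N, or if a joint passes its speed limit or range.

## Robot

A 7-joint arm with a two-finger parallel gripper is mounted at the origin on the work surface. World frame = base frame: x ahead of the robot, y to its left, z up, the work surface at z = 0. Lengths are in m, angles in rad, forces in N, time in s.
With the tool pointing down it reaches from about 0.4 to 0.85 m from the base axis. Payload 10.4 kg.
Tool frame: the origin (TCP) lies at the very end of the fingers, on their centre line; the grasp point (between the pads) lies 19 mm behind it (manip.pinch_z is the distance from the TCP to the grasp point, in m); z points along the fingers, y is the line along which they close (so a half turn about z gives the same grasp; the last joint's range is limited). The gripper opens to 85 mm and grips with 20 to 120 N. Pads are 22 mm wide; open, the fingers measure 114 mm over their backs; the gripper's body (76 mm by 85 mm) begins 54 mm behind the grasp point. The pads swing forward as they close: fully open they stand 13 mm farther back than shut.
Start: joints at [-1.27, 0.332, -0.065, 1.46, 0.022, 1.35, -0.088], TCP at [0.199, 0.593, 0.231] pointing down, gripper open.
Joint ranges: [-2.6, 2.6], [-0.5, 2.12], [-1.47, 1.34], [0.16, 2.42], [-1.27, 4.41], [0.06, 2.06], [-2.6, 2.6]. Speed limits (rad/s): [2.22, 2.22, 2.79, 2.79, 3.14, 3.14, 3.14].

## Interface

Orientations are given as a unit quaternion [x, y, z, w].
In Python, from workcell import manip gives the robot as it stands. The module is installed in compiled form; this text tells all that it offers.
- The arm moves only by the shell command python3 -m creep 'ROWS' [OPENING] [FORCE]. ROWS is a JSON object of lists of equal length, an entry for each row: "slide": the shift along the tool's x, y, z in m, a list of three; "twist": the turn about the tool's z in degrees. A call has 1 to 8 rows; each row shifts and turns the commanded pose from where the row before left it, along the tool's axes as they then stand; what a row does not reach is not made up. A row lasts 1/8 s, in which the tool goes at most 62.5 mm and 10.7 degrees, less where a joint would pass 70% of its speed; a pose out of reach is approached as far as the arm can. A call with a gripper value outside its range is refused whole. OPENING is the opening in per cent of the stroke, from 0 (shut) to 100 (fully open), set as the call begins (- or left out, the last holds). The fingers move at their own pace and stop on an object; FORCE is the grip in N (left out, the last holds). Time passes only in rows, so rows that do not move let the fingers close. It gives the time, the measured TCP pose, the force, the opening and the grip force at its end, in the units of the state.
- manip.get_obs(): the state, without advancing time (a new reading comes with each control period).
- manip.camera(name): name is "side" or "top"; returns (picture, depth): 384x512x3 uint8, blue, green, red; 384x512 float32, m along the optical axis (not along the pixel's ray), 0 where there is no reading.
- manip.camera_params(name): a dict with "intrinsics" (3x3 intrinsics, pixels), "R" (3x3) and "t" (3): a world point X has camera coordinates R X + t. Camera axes: x right, y down, z forward; pixel columns grow to the right and rows downward; lengths in m; the calibration is good to about 2 mm. A picture is of the moment at which its call begins. camera_params takes no time and is no camera call.
- manip.hand_in(): hands the job in; it is judged then, once.
The state is a dict: "clock": time; "joint_pos": joint angles; "joint_velocities": joint speeds; "tau": joint torques, N m; "position": TCP position; "ee_rot": TCP orientation; "ft_force": force on the tool from outside, world axes, zero at the start; "torque": the same for the moment, N m; "grip_width": opening from 0.0 (shut) to 1.0 (fully open); "grasp_force": force on a finger pad.
Only numpy, scipy, OpenCV 4.12 (cv2) and the standard library are available. Lean on these libraries where they do the work, as an engineer would, in place of code of your own. Each camera call takes 0.05 s, during which the arm holds its last target. There are 200 camera calls.

## Working session

There is one attempt and no reset: what is moved stays moved. The work goes in short steps, Python scripts to look and compute and a shell command to move; the robot and the scene stay as the last step left them, time stands still between calls to the robot, and variables do not carry over. Pictures are saved under pics/ and viewed, at most 10 in all, crops included, and the job is handed in when it is done.

```bash
mkdir -p pics; python3 - <<'E'
from workcell import manip
import cv2,numpy as np
o=manip.get_obs();print({k:np.round(v,3) for k,v in o.items()},manip.pinch_z)
for n in("top","side"):
    c,d=manip.camera(n);cv2.imwrite(f"pics/{n}0.png",c);np.savez(f"{n}0.npz",c=c,d=d)
    p=manip.camera_params(n);print(n,p["intrinsics"],(-p["R"].T@p["t"]).round(3),p["R"].round(3))
E
```

```text
{'clock': np.float64(0.0), 'joint_pos': array([-1.27 ,  0.333, -0.065,  1.461,  0.022,  1.35 , -0.088]), 'joint_velocities': array([-0.   ,  0.   ,  0.   ,  0.001,  0.   ,  0.001,  0.001]), 'tau': array([ 1.0000e-03, -6.2546e+01,  5.0000e-02, -3.9160e+01,  1.6000e-02,
        1.0000e-02, -0.0000e+00]), 'position': array([0.199, 0.592, 0.231]), 'ee_rot': array([ 0.161,  0.987, -0.001, -0.   ]), 'ft_force': array([ 0.374,  0.361, -0.079]), 'torque': array([ 0.049, -0.033,  0.014]), 'grasp_force': np.float64(0.0), 'grip_width': np.float64(1.0)} 0.0187
top [[388.57649827   0.         254.47300152]
 [  0.         388.57649827 192.49595499]
 [  0.           0.           1.        ]] [0.388 0.047 1.078] [[ 0.022 -1.     0.001]
 [-0.976 -0.022 -0.218]
 [ 0.218  0.004 -0.976]]
side [[419.5767402    0.         258.05217867]
 [  0.         419.5767402  201.62133792]
 [  0.           0.           1.        ]] [ 0.538 -0.718  0.811] [[ 0.996 -0.087  0.002]
 [-0.058 -0.692 -0.72 ]
 [ 0.064  0.717 -0.694]]
```

View pics/top0.png

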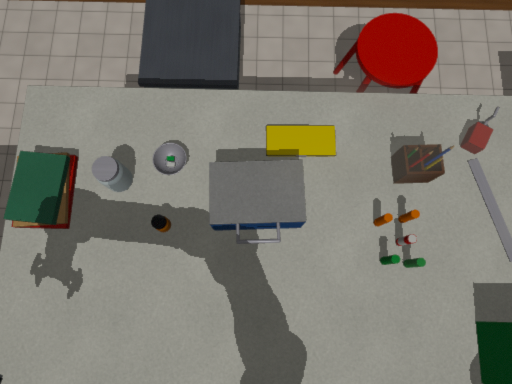

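View pics/side0.png

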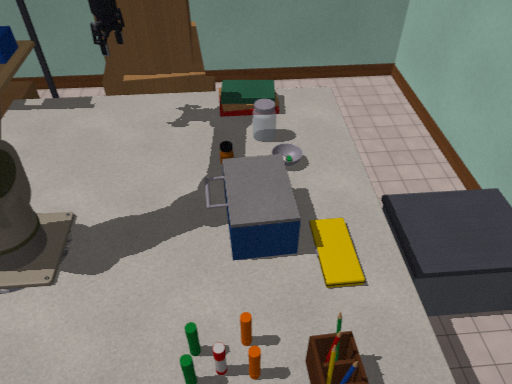

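The top view shows the chest at (257,195) with its bar at (258,240), towards the robot. The ink bottle is at (160,223), the bowl at (170,158), the jar at (108,170) and the geobox at (300,140).

Candidates for the glue stick (top view):
- White/red stick at (405,240): matches the description, so this is my choice.
- Orange sticks at (383,220) and (409,216): look-alikes.
- Green sticks at (390,259) and (414,263): look-alikes.
- Red block at (477,137): something else.

In the side view the glue stick is at (220,360).

```bash
cat > h.py <<'E'
from workcell import manip
import cv2,numpy as np
def cloud(n,d):
    p=manip.camera_params(n);K=p["intrinsics"];v,u=np.indices(d.shape)
    c=np.stack([(u-K[0,2])/K[0,0]*d,(v-K[1,2])/K[1,1]*d,d],-1)
    return (c-p["t"])@p["R"]
def ray(n,u,v,z):
    p=manip.camera_params(n);o=-p["R"].T@p["t"];r=p["R"].T@np.linalg.inv(p["intrinsics"])@[u,v,1.]
    return o+r*(z-o[2])/r[2]
def proj(n,X):
    p=manip.camera_params(n);q=p["intrinsics"]@(p["R"]@np.array(X)+p["t"]);return q[:2]/q[2]
E
python3 - <<'E'
from h import *
for n in("top","side"):
    z=np.load(n+"0.npz");c,d=z["c"],z["d"];P=cloud(n,d)
    hsv=cv2.cvtColor(c,cv2.COLOR_BGR2HSV);ok=d>0
    lid=ok&(abs(P[...,2]-.127)<.006)&(abs(P[...,1]-.04)<.2)&(P[...,0]>.3)&(P[...,0]<.8)
    num,lab,st,ce=cv2.connectedComponentsWithStats(lid.astype(np.uint8));
    k=1+np.argmax(st[1:,4]);Q=P[lab==k]
    print(n,"lid",st[k],Q[:,2].mean(),cv2.minAreaRect((Q[:,:2]*1000).astype(np.float32)))
    m=ok&(P[...,2]>.03)&(P[...,2]<.12)&(P[...,1]<-.2)&(P[...,0]>.2)&(P[...,0]<.62)
    num,lab,st,ce=cv2.connectedComponentsWithStats(m.astype(np.uint8))
    for i in range(1,num):
        if st[i,4]<15: continue
        Q=P[lab==i];t=Q[Q[:,2]>.086]
        print(n,ce[i].round(),st[i,4],"zmax",Q[:,2].max().round(3),"mid",Q[:,:2].mean(0).round(3),"top",len(t),t.mean(0).round(3) if len(t) else "",c[lab==i].mean(0).round())
z=np.load("top0.npz");P=cloud("top",z["d"])
b=(abs(P[...,2]-.123)<.012)&(P[...,0]<.435)&(P[...,0]>.3)&(abs(P[...,1]-.04)<.12)
Q=P[b];print("bar",Q.mean(0),Q.min(0),Q.max(0))
a=cv2.resize(np.load("top0.npz")["c"][195:285,360:440],None,fx=5,fy=5)
s=cv2.resize(np.load("side0.npz")["c"][295:384,170:280],None,fx=4,fy=4)
s=cv2.copyMakeBorder(s,0,450-s.shape[0],0,0,0);cv2.imwrite("pics/crop0.png",cv2.hconcat([a,s])[:, :800])
E
```

```text
top lid [ 209  160   97   84 6203] 0.1267710996925842 ((580.478515625, 44.4305419921875), (210.0999755859375, 239.61351013183594), 2.8491287231445312)
top [411. 215.] 141 zmax 0.099 mid [ 0.56  -0.357] top 72 [ 0.562 -0.36   0.094] [ 10.  66. 127.]
top [384. 219.] 132 zmax 0.098 mid [ 0.549 -0.288] top 71 [ 0.551 -0.291  0.094] [ 12.  69. 130.]
top [408. 239.] 141 zmax 0.1 mid [ 0.497 -0.345] top 72 [ 0.498 -0.349  0.094] [ 93.  97. 117.]
top [391. 259.] 130 zmax 0.099 mid [ 0.446 -0.3  ] top 71 [ 0.446 -0.303  0.094] [38. 84. 24.]
top [416. 262.] 145 zmax 0.099 mid [ 0.44  -0.363] top 78 [ 0.44  -0.366  0.094] [46. 85. 39.]
top [495. 343.] 956 zmax 0.12 mid [ 0.25  -0.542] top 385 [ 0.25  -0.541  0.103] [17. 45.  5.]
side lid [ 205  154   96   73 4603] 0.12626464093643094 ((582.78369140625, 43.090110778808594), (209.81089782714844, 246.06117248535156), 3.034183979034424)
side [246. 325.] 278 zmax 0.098 mid [ 0.553 -0.298] top 125 [ 0.553 -0.295  0.094] [ 10.  65. 138.]
side [192. 335.] 295 zmax 0.097 mid [ 0.45  -0.311] top 132 [ 0.449 -0.307  0.094] [37. 81. 20.]
side [220. 355.] 300 zmax 0.097 mid [ 0.501 -0.356] top 143 [ 0.501 -0.352  0.094] [ 93.  95. 126.]
side [254. 358.] 299 zmax 0.098 mid [ 0.564 -0.368] top 142 [ 0.565 -0.364  0.094] [ 10.  66. 141.]
side [188. 367.] 316 zmax 0.098 mid [ 0.444 -0.374] top 149 [ 0.443 -0.37   0.094] [35. 81. 18.]<stdin>:17: RuntimeWarning: Mean of empty slice.
  ret = um.true_divide(
Traceback (most recent call last):
ValueError: zero-size array to reduction operation minimum which has no identity
```

```bash
python3 - <<'E'
from h import *
a=cv2.resize(np.load("top0.npz")["c"][195:285,360:440],None,fx=5,fy=5)
s=cv2.resize(np.load("side0.npz")["c"][300:384,170:268],None,fx=4,fy=4)
s=cv2.copyMakeBorder(s,0,450-s.shape[0],0,0,cv2.BORDER_CONSTANT);cv2.imwrite("pics/crop0.png",cv2.hconcat([a,s])[:, :800])
E
cat > g.py <<'E'
# print rows' total in tool axes needed to reach TCP x y z, with closing-line yaw (deg)
import sys;from h import *
from scipy.spatial.transform import Rotation as R
x,y,z=map(float,sys.argv[1:4]);o=manip.get_obs();M=R.from_quat(o["ee_rot"]).as_matrix()
yaw=np.degrees(np.arctan2(M[1,1],M[0,1]))
print("tool d",(M.T@([x,y,z]-o["position"])).round(4),"yaw",yaw.round(2),"tiltz",M[:,2].round(3),"pos",o["position"].round(4),"F",o["ft_force"].round(1))
if len(sys.argv)>4: print("twist",((yaw-float(sys.argv[4])+90)%180-90).round(2))
E
python3 g.py .481 .0395 .22 2.9
```

```text
tool d [-0.4434 -0.4342  0.0112] yaw 71.45 tiltz [-0.    -0.001 -1.   ] pos [0.1987 0.5922 0.2306] F [-0.1 -0.3 -0.4]
twist 68.55
```

View pics/crop0.png

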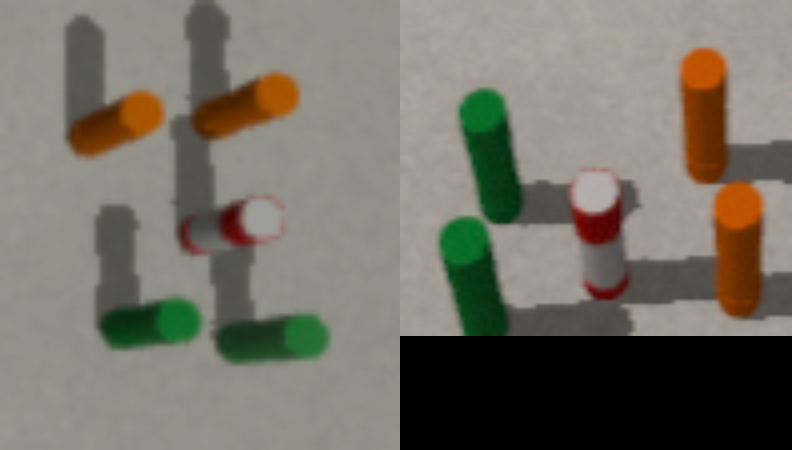

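The crop confirms it: the white stick with red cap and foot band (top view 405,240) stands in the middle of four plain green and orange look-alikes. I'll go to the bar first.

```bash
python3 -m creep '{"slide":[[-0.043,-0.043,0],[-0.043,-0.043,0],[-0.043,-0.043,0],[-0.043,-0.043,0],[-0.043,-0.043,0],[-0.043,-0.043,0],[-0.043,-0.043,0],[-0.043,-0.043,0]],"twist":[0,0,0,0,0,0,0,0]}' 40 20
python3 -m creep '{"slide":[[-0.043,-0.043,0],[-0.043,-0.043,0],[0,0,0],[0,0,0],[0,0,0],[0,0,0],[0,0,0],[0,0,0]],"twist":[0,0,10,10,10,10,10,10]}'
python3 g.py .481 .0395 .22 2.9
```

```text
clock: 1.1
position: [0.4159, 0.155, 0.2312]
ee_rot: [0.161, 0.987, 0.0, -0.0]
ft_force: [0.9, 0.4, -0.0]
grip_width: 0.401
grasp_force: 0.0
clock: 2.1
position: [0.4694, 0.048, 0.231]
ee_rot: [0.635, 0.772, -0.0, -0.0]
ft_force: [-0.2, 0.5, 0.3]
grip_width: 0.396
grasp_force: 0.0
tool d [-0.0106  0.0097  0.011 ] yaw 11.11 tiltz [-0.001 -0.    -1.   ] pos [0.4694 0.048  0.231 ] F [-0.2  0.5  0.3]
twist 8.21
```

```bash
python3 -m creep '{"slide":[[-0.0106,0.0097,0],[0,0,0],[0,0,0.03]],"twist":[0,8.2,0]}'
python3 - <<'E'
from h import *
for n in("top","side"):
    c,d=manip.camera(n)
    u,v=proj(n,[.481,.04,.121]).astype(int);print(n,u,v)
    P=cloud(n,d);b=(abs(P[...,2]-.125)<.005)&(abs(P[...,0]-.481)<.012)&(abs(P[...,1]-.04)<.055);print(b.sum(),P[b].mean(0) if b.any() else "")
    k=c[max(v-60,0):v+40,u-50:u+50];cv2.imwrite(f"pics/b_{n}.png",cv2.resize(k,None,fx=4,fy=4))
a=cv2.imread("pics/b_top.png");b=cv2.imread("pics/b_side.png");cv2.imwrite("pics/bar1.png",cv2.hconcat([a,b]))
E
python3 g.py .481 .0395 .10 2.9
```

```text
clock: 2.48
position: [0.4833, 0.0391, 0.2024]
ee_rot: [0.686, 0.728, 0.002, 0.001]
ft_force: [0.4, 0.6, -0.9]
grip_width: 0.402
grasp_force: 0.0
top 257 240
0 
side 206 191
132 [0.48361779 0.039272   0.12431625]
tool d [0.0009 0.0012 0.0988] yaw 3.47 tiltz [-0.004 -0.002 -1.   ] pos [0.4803 0.0387 0.1988] F [-0.6 -0.7 -0.8]
twist 0.57
```

View pics/bar1.png

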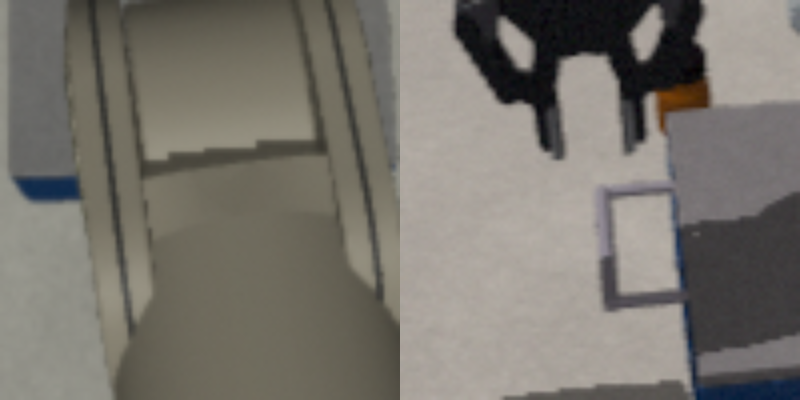

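The right half (side crop) shows the fingers above the bar and straddling its line, and the measured bar centre is (0.483, 0.039). I'll descend and grip lightly.

```bash
python3 -m creep '{"slide":[[0.001,0.002,0.035],[0,0,0.035],[0,0,0.028],[0,0,0],[0,0,0],[0,0,0],[0,0,0]],"twist":[0.5,0,0,0,0,0,0]}' 40 20
python3 -m creep '{"slide":[[0,0,0],[0,0,0],[0,0,0],[0,0,0],[0,0,0]],"twist":[0,0,0,0,0]}' 0 25
python3 g.py .4825 .0395 .102 2.9
```

```text
clock: 3.45
position: [0.4838, 0.0409, 0.1042]
ee_rot: [0.69, 0.724, 0.001, 0.0]
ft_force: [-0.3, 0.1, 0.0]
grip_width: 0.4
grasp_force: 0.0
clock: 4.08
position: [0.4815, 0.0407, 0.1034]
ee_rot: [0.69, 0.724, -0.001, -0.002]
ft_force: [-11.8, -0.4, 11.6]
grip_width: 0.108
grasp_force: 25.3
tool d [-0.0013  0.0009  0.0014] yaw 2.76 tiltz [-0.004  0.    -1.   ] pos [0.4815 0.0407 0.1034] F [-11.8  -0.4  11.6]
twist -0.14
```

```bash
python3 -m creep '{"slide":[[0,-0.001,-0.0184],[0,0.003,-0.0182],[0,0.0046,-0.0178],[0,0.0062,-0.0174],[0,0.0078,-0.0167],[0,0.0092,-0.016],[0,0,0]],"twist":[0,0,0,0,0,0,0]}'
python3 g.py .5139 .0405 .2065 2.9
```

```text
clock: 4.95
position: [0.5139, 0.0423, 0.2086]
ee_rot: [0.69, 0.724, 0.001, 0.0]
ft_force: [0.9, 0.3, -1.7]
grip_width: 0.107
grasp_force: 25.3
tool d [-0.0018 -0.      0.0021] yaw 2.75 tiltz [ 0.002  0.    -1.   ] pos [0.5139 0.0423 0.2086] F [ 0.9  0.3 -1.7]
twist -0.15
```

Tracking the arc well, with low forces.

```bash
python3 -m creep '{"slide":[[0,0.0106,-0.0151],[0,0.0119,-0.0141],[0,0.0132,-0.0129],[0,0.0143,-0.0117],[0,0.0153,-0.0104],[0,0.0161,-0.0089]],"twist":[0,0,0,0,0,0]}'
python3 -m creep '{"slide":[[0,0.0169,-0.0075],[0,0.0175,-0.0059],[0,0.018,-0.0043],[0,0.008,-0.0012],[0,0,0],[0,0,0]],"twist":[0,0,0,0,0,0]}'
python3 g.py .656 .0475 .30 2.9
```

```text
clock: 5.7
position: [0.594, 0.0466, 0.2808]
ee_rot: [0.69, 0.724, -0.0, -0.001]
ft_force: [-0.9, 2.1, 1.9]
grip_width: 0.108
grasp_force: 25.9
clock: 6.45
position: [0.654, 0.0497, 0.299]
ee_rot: [0.69, 0.724, -0.0, -0.001]
ft_force: [1.4, 4.4, -4.6]
grip_width: 0.104
grasp_force: 26.1
tool d [-0.0023  0.0019 -0.001 ] yaw 2.79 tiltz [-0.001  0.001 -1.   ] pos [0.654  0.0497 0.299 ] F [ 1.4  4.4 -4.6]
twist -0.11
```

```bash
python3 -m creep '{"slide":[[0,0,0],[0,0,0],[0,0,0],[0,0,0],[0,0,-0.02],[0,0,-0.03],[0,0,-0.03],[0,0,0]],"twist":[0,0,0,0,0,0,0,0]}' 45
python3 g.py .656 .0475 .38 2.9
python3 - <<'E'
from h import *
for n in("top","side"):
    c,d=manip.camera(n);cv2.imwrite(f"pics/{n}2.png",c);np.savez(n+"2.npz",c=c,d=d)
E
```

```text
clock: 7.45
position: [0.6553, 0.0485, 0.3823]
ee_rot: [0.69, 0.724, 0.002, 0.001]
ft_force: [0.9, -0.1, -0.6]
grip_width: 0.454
grasp_force: 0.0
tool d [-0.0011  0.0006  0.0023] yaw 2.73 tiltz [ 0.004  0.    -1.   ] pos [0.6553 0.0485 0.3823] F [ 0.9 -0.1 -0.6]
twist -0.17
```

View pics/side2.png

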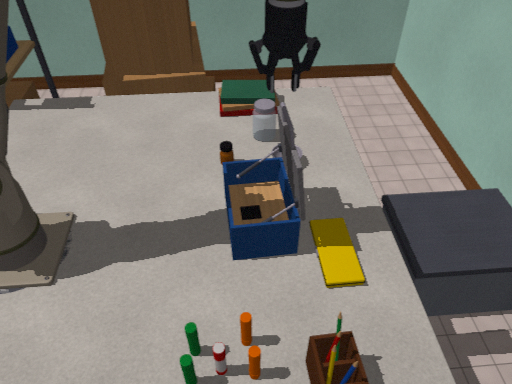

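Side view: the lid stands open behind the chest (about 295,150), held there, with the gripper above and clear of it. The black recess is at (251,213).

```bash
python3 g.py .4995 -.3505 .25 93
python3 - <<'E'
from h import *
print(manip.get_obs()["joint_pos"].round(2))
z=np.load("side2.npz");c=z["c"];P=cloud("side",z["d"])
m=((c.max(2)<45)&(abs(P[...,2]-.036)<.01)).astype(np.uint8)
n,l,st,ce=cv2.connectedComponentsWithStats(m);k=1+np.argmax(st[1:,4]);print(st[k])
v,u=np.nonzero(l==k);Q=np.array([ray("side",a,b,.036)[:2] for a,b in zip(u,v)])
print(cv2.minAreaRect((Q*1000).astype(np.float32)),Q.mean(0))
E
```

```text
tool d [-0.3914 -0.174   0.1295] yaw 2.73 tiltz [-0. -0. -1.] pos [0.6546 0.0488 0.3794] F [ 0.  -0.1  0.2]
twist 89.73
[-0.49  0.41  0.53  1.11 -0.2   1.67  0.03]
[240 205  22  15 216]
((586.5822143554688, 44.9434814453125), (49.796409606933594, 48.127235412597656), 3.482992172241211) [0.58780144 0.04553813]
```

```bash
python3 -m creep '{"slide":[[-0.049,-0.0218,0],[-0.049,-0.0218,0],[-0.049,-0.0218,0.005],[-0.049,-0.0218,0.01],[-0.049,-0.0218,0.02],[-0.049,-0.0218,0.02],[-0.049,-0.0218,0.02],[-0.049,-0.0218,0.02]],"twist":[0,0,0,0,0,0,0,0]}' 60
python3 -m creep '{"slide":[[0,0,0],[0,0,0],[0,0,0],[0,0,0],[0,0,0],[0,0,0],[0,0,0],[0,0,0]],"twist":[10,10,10,10,10,10,10,10]}'
python3 -m creep '{"slide":[[0,0,0],[0,0,0]],"twist":[9.7,0]}'
python3 g.py .4995 -.3505 .055 93
python3 - <<'E'
from h import *
print(manip.get_obs()["joint_pos"].round(2))
c,d=manip.camera("top");cv2.imwrite("pics/top3.png",c);P=cloud("top",d)
m=((c.max(2)<50)&(abs(P[...,2]-.036)<.01)).astype(np.uint8)
n,l,st,ce=cv2.connectedComponentsWithStats(m);k=1+np.argmax(st[1:,4]);print(st[k])
v,u=np.nonzero(l==k);Q=np.array([ray("top",a,b,.036)[:2] for a,b in zip(u,v)])
print(cv2.minAreaRect((Q*1000).astype(np.float32)),Q.mean(0))
E
```

```text
clock: 8.55
position: [0.498, -0.352, 0.2831]
ee_rot: [0.69, 0.724, 0.0, -0.001]
ft_force: [0.2, 0.6, -0.1]
grip_width: 0.596
grasp_force: 0.0
clock: 9.55
position: [0.4987, -0.3506, 0.2835]
ee_rot: [0.994, 0.108, -0.001, -0.001]
ft_force: [-0.1, -0.8, 0.8]
grip_width: 0.601
grasp_force: 0.0
clock: 9.8
position: [0.4989, -0.3506, 0.2837]
ee_rot: [1.0, 0.027, -0.001, -0.0]
ft_force: [-0.7, -1.3, 0.4]
grip_width: 0.598
grasp_force: 0.0
tool d [1.000e-03 1.000e-04 2.287e-01] yaw -86.89 tiltz [-0.002  0.001 -1.   ] pos [ 0.4989 -0.3506  0.2837] F [-0.7 -1.3  0.4]
twist 0.11
[-0.2   0.4   1.    1.46 -0.33  1.46 -0.72]
[247 196  20  19 265]
((585.1341552734375, 45.14429473876953), (50.815914154052734, 50.36886215209961), 5.606783866882324) [0.58702995 0.04413929]
```

View pics/top3.png

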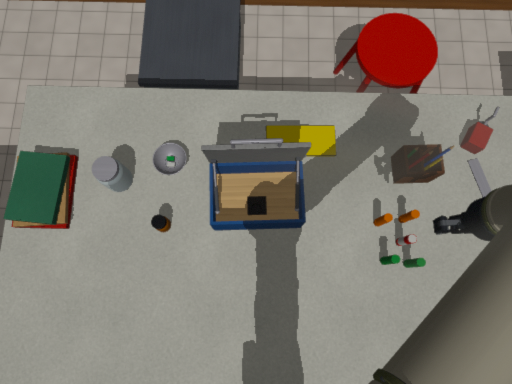

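Top view: the lid is open, with the black recess at (257,205). Both views agree on about (0.5865, 0.0445). The glue stick at (405,240) is untouched, with the gripper above it. I'll descend and grasp.

```bash
python3 -m creep '{"slide":[[0.001,0,0.05],[0,0,0.05],[0,0,0.045],[0,0,0.035],[0,0,0.03],[0,0,0.022],[0,0,0]],"twist":[0,0,0,0,0,0,0]}'
python3 -m creep '{"slide":[[0,0,0],[0,0,0],[0,0,0],[0,0,0],[0,0,0],[0,0,0]],"twist":[0,0,0,0,0,0]}' 0 40
python3 g.py .4995 -.3505 .25 93
```

```text
clock: 10.72
position: [0.4994, -0.3504, 0.0515]
ee_rot: [1.0, 0.027, -0.001, -0.001]
ft_force: [-0.5, 0.6, 0.2]
grip_width: 0.601
grasp_force: 0.0
clock: 11.48
position: [0.5008, -0.3512, 0.0537]
ee_rot: [1.0, 0.027, 0.001, 0.0]
ft_force: [-0.1, 0.9, 6.3]
grip_width: 0.24
grasp_force: 39.8
tool d [-0.001  -0.0007 -0.1963] yaw -86.94 tiltz [ 0.001 -0.    -1.   ] pos [ 0.5008 -0.3512  0.0537] F [-0.1  0.9  6.3]
twist 0.06
```

```bash
python3 -m creep '{"slide":[[0,0,-0.03],[0,0,-0.05],[0,0,-0.05],[0,0,-0.05],[0,0,-0.01],[0,0,0]],"twist":[0,0,0,0,0,0]}'
python3 g.py .5865 .0445 .23 93
```

```text
clock: 12.22
position: [0.5003, -0.3508, 0.2428]
ee_rot: [1.0, 0.027, 0.0, -0.0]
ft_force: [-1.0, -0.7, -1.6]
grip_width: 0.244
grasp_force: 39.5
tool d [ 0.1072 -0.3902  0.0129] yaw -86.94 tiltz [ 0.001  0.    -1.   ] pos [ 0.5003 -0.3508  0.2428] F [-1.  -0.7 -1.6]
twist 0.06
```

```bash
python3 -m creep '{"slide":[[0.0134,-0.0488,0],[0.0134,-0.0488,0],[0.0134,-0.0488,0],[0.0134,-0.0488,0],[0.0134,-0.0488,0],[0.0134,-0.0488,0],[0.0134,-0.0488,0],[0.0134,-0.0488,0]],"twist":[0,0,0,0,0,0,0,0]}'
python3 -m creep '{"slide":[[0,0,0.02],[0,0,0.04],[0,0,0.04],[0,0,0.02],[0,0,0]],"twist":[0,0,0,0,0]}'
python3 g.py .5865 .0445 .0895 93
python3 - <<'E'
from h import *
o=manip.get_obs();print(o["torque"].round(2),o["joint_pos"].round(2))
c,d=manip.camera("side");P=cloud("side",d);np.savez("side4.npz",c=c,d=d)
h=cv2.cvtColor(c,cv2.COLOR_BGR2HSV)
cv2.imwrite("pics/ins1.png",cv2.resize(c[90:250,180:340],None,fx=3.7,fy=3.7))
E
```

```text
clock: 13.22
position: [0.5859, 0.0466, 0.2409]
ee_rot: [1.0, 0.027, -0.001, 0.0]
ft_force: [0.9, -0.5, 0.3]
grip_width: 0.246
grasp_force: 39.5
clock: 13.85
position: [0.5855, 0.0445, 0.1213]
ee_rot: [1.0, 0.027, -0.002, 0.0]
ft_force: [-0.5, -1.2, 0.2]
grip_width: 0.245
grasp_force: 39.5
tool d [0.0011 0.     0.0318] yaw -86.96 tiltz [-0.003 -0.001 -1.   ] pos [0.5855 0.0445 0.1213] F [-0.5 -1.2  0.2]
twist 0.04
[-0.03 -0.09  0.02] [-0.82  0.44  0.84  1.73 -0.36  1.14 -1.39]
```

View pics/ins1.png

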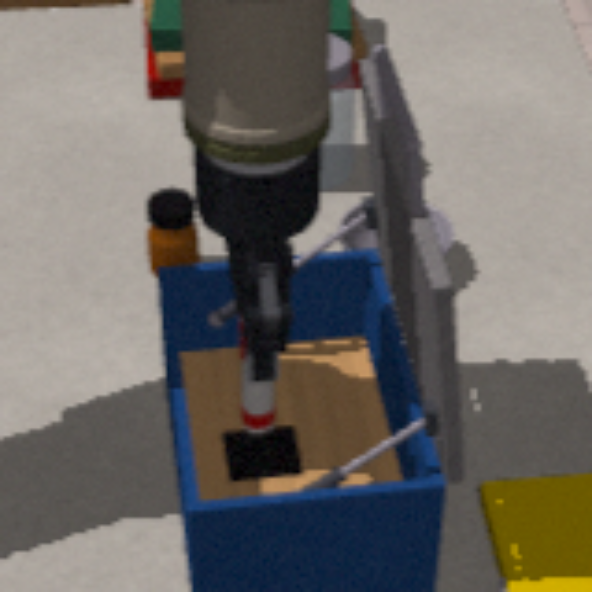

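The side crop shows the stick hanging upright, with its red foot band at crop (258,425), just above the black recess at (262,455). The struts and lid are clear of the gripper. I'll touch down and feel.

```bash
python3 -m creep '{"slide":[[0.001,0,0.015],[0,0,0.013],[0,0,0],[0,0,0]],"twist":[0,0,0,0]}'
python3 -m creep '{"slide":[[0,0,0.0015],[0,0,0.0015],[0,0,0]],"twist":[0,0,0]}'
python3 -m creep '{"slide":[[0,0,0.0015],[0,0,0]],"twist":[0,0]}'
python3 g.py .5865 .0445 .0895 93
```

```text
clock: 14.4
position: [0.5877, 0.0446, 0.095]
ee_rot: [1.0, 0.027, 0.0, -0.0]
ft_force: [0.1, 0.4, -0.4]
grip_width: 0.249
grasp_force: 39.5
clock: 14.78
position: [0.5875, 0.0447, 0.0918]
ee_rot: [1.0, 0.027, -0.0, -0.0]
ft_force: [0.2, 0.4, -0.4]
grip_width: 0.248
grasp_force: 39.5
clock: 15.02
position: [0.5875, 0.0447, 0.0902]
ee_rot: [1.0, 0.027, -0.0, -0.0]
ft_force: [0.6, -0.4, -0.1]
grip_width: 0.247
grasp_force: 39.5
tool d [-0.001   0.0002  0.0007] yaw -86.95 tiltz [-0.  0. -1.] pos [0.5875 0.0447 0.0902] F [ 0.6 -0.4 -0.1]
twist 0.05
```

```bash
python3 -m creep '{"slide":[[-0.001,0,0.0012],[0,0,0]],"twist":[0,0]}'
python3 -m creep '{"slide":[[0,0,0.0012],[0,0,0]],"twist":[0,0]}'
python3 -m creep '{"slide":[[0,0,0.0012],[0,0,0]],"twist":[0,0]}'
```

```text
clock: 15.28
position: [0.587, 0.0447, 0.0897]
ee_rot: [1.0, 0.027, 0.001, -0.0]
ft_force: [0.0, -0.9, 4.4]
grip_width: 0.244
grasp_force: 39.9
clock: 15.52
position: [0.5875, 0.0447, 0.0896]
ee_rot: [1.0, 0.027, 0.001, -0.001]
ft_force: [-4.0, -0.0, 16.8]
grip_width: 0.248
grasp_force: 41.1
clock: 15.78
position: [0.5878, 0.0447, 0.0894]
ee_rot: [1.0, 0.026, 0.001, -0.001]
ft_force: [-6.9, 0.2, 26.6]
grip_width: 0.248
grasp_force: 42.2
```

Contact with the pad at TCP z≈0.0897, and the stiffness is about 10 N/mm. I'll ease to about 10 N and slide along lines.

```bash
python3 -m creep '{"slide":[[0,0,-0.0015],[0,0.0017,0],[0,0.0017,0],[0,0.0017,0],[0,0.0017,0],[0,0.0007,0],[0,0,0]],"twist":[0,0,0,0,0,0,0]}'
```

```text
clock: 16.65
position: [0.5881, 0.0402, 0.0897]
ee_rot: [1.0, 0.028, 0.001, -0.002]
ft_force: [-1.4, 7.4, 12.7]
grip_width: 0.25
grasp_force: 40.8
```

```bash
python3 -m creep '{"slide":[[0,0,-0.004],[0,0,0],[0,0,0]],"twist":[0,0,0]}'; python3 g.py .5865 .0445 .0925 93
```

```text
clock: 17.02
position: [0.5866, 0.0368, 0.0919]
ee_rot: [1.0, 0.026, -0.0, 0.0]
ft_force: [0.6, -0.3, -0.8]
grip_width: 0.247
grasp_force: 39.3
tool d [ 0.0003 -0.0077 -0.0006] yaw -86.98 tiltz [-0.001 -0.    -1.   ] pos [0.5866 0.0368 0.0919] F [ 0.6 -0.3 -0.8]
twist 0.02
```

```bash
(python3 -m creep '{"slide":[[0,-0.0007,0],[0,0,0.004],[0,0,0]],"twist":[0,0,0]}'
python3 -m creep '{"slide":[[0,0,-0.004],[0.0035,0,0],[0,0,0.004],[0,0,0]],"twist":[0,0,0,0]}'
python3 -m creep '{"slide":[[0,0,-0.004],[0,-0.0035,0],[0,0,0.004],[0,0,0]],"twist":[0,0,0,0]}'
python3 -m creep '{"slide":[[0,0,-0.004],[0,-0.0035,0],[0,0,0.004],[0,0,0]],"twist":[0,0,0,0]}'
python3 -m creep '{"slide":[[0,0,-0.004],[0,-0.0035,0],[0,0,0.004],[0,0,0]],"twist":[0,0,0,0]}'
python3 -m creep '{"slide":[[0,0,-0.004],[-0.0035,0,0],[0,0,0.004],[0,0,0]],"twist":[0,0,0,0]}'
python3 -m creep '{"slide":[[0,0,-0.004],[-0.0035,0,0],[0,0,0.004],[0,0,0]],"twist":[0,0,0,0]}'
python3 -m creep '{"slide":[[0,0,-0.004],[0,0.0035,0],[0,0,0.004],[0,0,0]],"twist":[0,0,0,0]}') | grep -E "posi|ft_f"
```

```text
position: [0.5876, 0.0379, 0.0896]
ft_force: [-5.3, 1.1, 16.9]
position: [0.5914, 0.0381, 0.0896]
ft_force: [-4.1, 1.2, 17.8]
position: [0.5909, 0.0422, 0.0896]
ft_force: [-5.6, 1.9, 20.0]
position: [0.5907, 0.0457, 0.0896]
ft_force: [-5.4, 1.6, 19.8]
position: [0.5905, 0.0492, 0.0896]
ft_force: [-6.1, 1.0, 19.4]
position: [0.5866, 0.0482, 0.0894]
ft_force: [-7.3, -0.3, 19.3]
position: [0.5824, 0.0483, 0.0875]
ft_force: [0.2, -0.3, -0.2]
position: [0.5837, 0.0442, 0.0891]
ft_force: [-2.8, 0.2, 11.1]
```

Probe 7 at (0.5824, 0.0483) dropped with no force, so that's the socket. I'll go back and push in gently.

```bash
python3 -m creep '{"slide":[[0,0,-0.004],[0,-0.0035,0],[0,0,0],[0,0,0.004],[0,0,0.002],[0,0,0.002],[0,0,0]],"twist":[0,0,0,0,0,0,0]}'
```

```text
clock: 21.78
position: [0.5827, 0.0481, 0.084]
ee_rot: [1.0, 0.027, -0.0, 0.0]
ft_force: [0.3, -0.3, -0.1]
grip_width: 0.249
grasp_force: 39.3
```

```bash
python3 -m creep '{"slide":[[0,0,0.003],[0,0,0.003],[0,0,0.003],[0,0,0.003],[0,0,0.003],[0,0,0.002],[0,0,0]],"twist":[0,0,0,0,0,0,0]}'
python3 -m creep '{"slide":[[0,0,0.0012],[0,0,0.0012],[0,0,0]],"twist":[0,0,0]}'
```

```text
clock: 22.65
position: [0.5828, 0.0482, 0.067]
ee_rot: [1.0, 0.027, -0.0, -0.0]
ft_force: [-0.3, -0.6, -0.6]
grip_width: 0.249
grasp_force: 39.3
clock: 23.02
position: [0.5829, 0.0481, 0.0648]
ee_rot: [1.0, 0.027, 0.0, -0.0]
ft_force: [-0.2, 0.9, -0.5]
grip_width: 0.247
grasp_force: 39.5
```

```bash
python3 -m creep '{"slide":[[0,0,0.0006],[0,0,0]],"twist":[0,0]}'
python3 -m creep '{"slide":[[0,0,0.0006],[0,0,0]],"twist":[0,0]}'
```

```text
clock: 23.28
position: [0.5831, 0.0481, 0.0647]
ee_rot: [1.0, 0.027, 0.0, -0.0]
ft_force: [-2.7, 0.3, 5.2]
grip_width: 0.244
grasp_force: 40.0
clock: 23.52
position: [0.5833, 0.0481, 0.0647]
ee_rot: [1.0, 0.027, 0.0, -0.0]
ft_force: [-4.7, 0.1, 12.5]
grip_width: 0.246
grasp_force: 40.6
```

Bottomed at 0.0647, exactly 25 mm below the pad contact, so the stick is fully home. I'll release it and retreat straight up.

```bash
python3 -m creep '{"slide":[[0,0,-0.001],[0,0,0],[0,0,0],[0,0,0],[0,0,0]],"twist":[0,0,0,0,0]}' 60
python3 -m creep '{"slide":[[0,0,-0.01],[0,0,-0.02],[0,0,-0.04],[0,0,-0.05],[-0.03,0,-0.05],[-0.06,0,0],[-0.06,0,0],[0,0,0]],"twist":[0,0,0,0,0,0,0,0]}'
python3 - <<'E'
from h import *
ims=[]
for n in("side","top"):
    c,d=manip.camera(n);P=cloud(n,d);z=P[...,2]
    m=(d>0)&(abs(P[...,0]-.583)<.016)&(abs(P[...,1]-.048)<.016)&(z>.05)&(z<.125)
    if m.any():print(n,m.sum(),"top z",np.percentile(z[m],98).round(4),P[m&(z>.1)].mean(0).round(4))
    u,v=proj(n,[.6,.045,.1]).astype(int);ims.append(cv2.resize(c[v-75:v+55,u-65:u+65],(400,400)))
cv2.imwrite("pics/end.png",cv2.hconcat(ims))
E
```

```text
clock: 24.15
position: [0.5828, 0.0481, 0.0645]
ee_rot: [1.0, 0.027, -0.0, -0.0]
ft_force: [0.3, 0.1, 0.1]
grip_width: 0.602
grasp_force: 0.0
clock: 25.15
position: [0.4499, 0.0416, 0.2384]
ee_rot: [1.0, 0.025, -0.001, -0.005]
ft_force: [0.7, 0.0, -0.2]
grip_width: 0.601
grasp_force: 0.0
side 183 top z 0.1073 [0.583  0.0446 0.1052]
```

View pics/end.png

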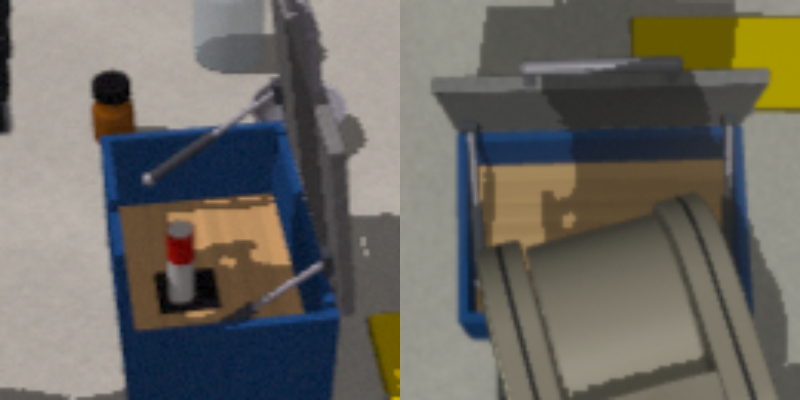

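The side crop shows the stick upright in the black pad at (180,265), its foot sunk in and its top at about 0.106 m, with the lid still fully open. The robot is clear, so I'm handing in.

```bash
python3 -c "
from workcell import manip
print(manip.hand_in())"
```

```text
the job is handed in; nothing more can be done
None
```

The chest lid is fully open and held up by its struts, the glue stick stands upright and fully home in the socket, and the robot is clear; I handed the job in at about 25 s, and no verdict was returned.

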